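# Unstack the plaster finishing pieces into their fitted holders

## Task

Take the small stack apart one piece at a time from the top down, and set each piece (plaster plug, white tile, sanding block, plaster block) flat and square inside the corner cleats of the wooden holder made for its size; lower each piece in, do not drop it or tip it over. Leave the red test disc and the white star-shaped casting where they are.

Things in the scene. Friction and masses are not known exactly. Their poses are not given: they have to be found in the camera images.
- plaster_plug: white plaster plug, a rod lying flat, 37 mm long, 18 mm wide, 15 mm high, on top of the stack. Origin: centre of its underside, z up. Its long axis lies in the horizontal plane 30 degrees counterclockwise (seen from above) from its own x axis.
- white_tile: thin white plaster tile, 66 mm along its x, 47 mm along its y, 6 mm thick, second from the top (its long side roughly along the sanding block's). Origin: centre of its underside, z up.
- sanding_block: dark grey sanding block, 53 mm along its x, 87 mm along its y, 28 mm high, third from the top. Origin: centre of its underside, z up.
- plaster_block: cream-white plaster block with rounded edges, 65 mm along its x, 100 mm along its y, 35 mm high, at the bottom of the stack on the worktop. Its long sides are about 60 mm apart and turned 3.5 degrees counterclockwise from its y axis. Origin: centre of its underside, z up.
- holder_plug: smallest holder, for the plaster plug: fixed wooden board 6 mm thick with four L-shaped corner cleats 5 mm high on it, sides open in the middle. Room between the cleats 53 x 34 mm, board 69 x 50 mm. Origin: centre of the board's underside; its long axis lies 30 degrees counterclockwise from its own x axis, as the plug's does: plug x parallel to holder x (either way round).
- holder_tile: second smallest holder, for the white tile: fixed wooden board 6 mm thick with four L-shaped corner cleats 5 mm high on it, sides open in the middle. Room between the cleats 82 mm along its x, 63 mm along its y; board 98 x 79 mm. Origin: centre of the board's underside, on the worktop. The tile's x goes parallel to the holder's x (either way round).
- holder_sanding: second largest holder, for the sanding block: fixed wooden board 6 mm thick with four L-shaped corner cleats 5 mm high on it, sides open in the middle. Room between the cleats 69 mm along its x, 103 mm along its y; board 85 x 119 mm. Origin: centre of the board's underside, on the worktop. The block's x goes parallel to the holder's x (either way round).
- holder_block: largest holder, for the plaster block: fixed wooden board 6 mm thick with four L-shaped corner cleats 5 mm high on it, sides open in the middle. Room between the cleats 81 mm along its x, 116 mm along its y; board 97 x 132 mm. Origin: centre of the board's underside, on the worktop. The block's x goes parallel to the holder's x (either way round).
- test_disc: loose brick-red fired clay disc, 78 mm across, 10 mm high, lying on the worktop; to be left alone. Origin: centre of its underside.
- casting: loose white star-shaped plaster casting, 68 x 83 x 28 mm, on the worktop behind the disc; to be left alone. Origin: centre of its underside.

How it is judged:
By the outcome, as a careful person would: the job done as asked, in the order asked, and still so for the second after the job is handed in, with the robot touching nothing.
It also fails if it takes over 96 s, if anything falls off the work surface, if the arm or the gripper's body presses on something with over 40 N, if the wrist force passes 120 N, or if a joint passes its speed limit or range.

## Robot

A 6-joint arm with a two-finger parallel gripper is mounted at the origin on a cart in front of the work surface, level with it; the furniture and walls round the work are solid. World frame = base frame: x ahead of the robot, y to its left, z up, the work surface at z = 0. Lengths are in m, angles in rad, forces in N, time in s.
With the tool pointing down it reaches from about 0.375 to 0.925 m from the base axis. Payload 5.7 kg.
Tool frame: the origin (TCP) lies at the very end of the fingers, on their centre line; the grasp point (between the pads) lies 19 mm behind it; z points along the fingers, y is the line along which they close (so a half turn about z gives the same grasp; the last joint's range is limited). The gripper opens to 88 mm and grips with 3 to 60 N. Pads are 20 mm wide; open, the fingers measure 115 mm over their backs; the gripper's body (75 mm by 178 mm) begins 61 mm behind the grasp point.
Start: joints at [1.189, 0.359, 1.51, -0, 1.272, -0.115], TCP at [0.158, 0.579, 0.223] pointing down, gripper open.
Joint ranges: [-2.97, 2.97], [-1.01, 2.36], [0.21, 2.38], [-0.96, 4.11], [0.2, 2.71], [-2.98, 2.98]. Speed limits (rad/s): [2.39, 2.39, 3.14, 3.14, 3.14, 3.14].

## Interface

Orientations are given as a unit quaternion [w, x, y, z].
In Python, from workcell import bot, vision, workorder, readout gives the robot as it stands (bot), with the cameras (vision), the job (workorder) and the readings (readout).
- The arm moves only by the shell command python3 jog.py 'ROWS' [FORCE]. ROWS is rows parted by semicolons, their numbers by spaces, 1 to 20 of them, each of 7 numbers: dx, dy, dz in m, then a rotation vector rx, ry, rz in rad, then the finger opening in m; each row shifts and turns the commanded pose from where the row before left it, along the tool's axes as they then stand; what a row does not reach is not made up. A row lasts 1/12 s, in which the tool goes at most 0.0417 m and 0.125 rad, less where a joint would pass 70% of its speed; a pose out of reach is approached as far as the arm can. The fingers move at their own pace and stop on an object; FORCE is the grip in N (left out, the last holds). Time passes only in rows, so rows that do not move let the fingers close. It prints the time, the measured TCP pose, the force, the opening and the grip force at its end.
- readout.state(): the state, without advancing time (a new reading comes with each control period).
- vision.snapshot(name): name is "scene" or "top" or "wrist"; returns a dict with "pixels" (420x560x3 uint8, red, green, blue), "vertical_fov" (degrees; the focal length in pixels is half the picture's height over the tangent of half this angle, whatever the lens; pixels are square), "cx", "cy" (the principal point, pixels), "world_from_camera" (4x4, takes a point from camera to world coordinates). Camera axes: x right, y down, z forward; pixel columns grow to the right and rows downward; lengths in m; the calibration is good to about 2 mm. A picture is of the moment at which its call begins. There is no depth.
- workorder.sign_off(): hands the job in; it is judged then, once.
The state is a dict: "time": time; "joint_positions": joint angles; "joint_vel": joint speeds; "tau": joint torques, N m; "tool_pos": TCP position; "ee_rot": TCP orientation; "force": force on the tool from outside, world axes, zero at the start; "wrist_torque": the same for the moment, N m; "width": finger opening in m; "grip_force": force on a finger pad.
Only numpy, scipy, OpenCV 4.12 (cv2) and the standard library are available. Lean on these libraries where they do the work, as an engineer would, in place of code of your own. Each camera call takes 0.05 s, during which the arm holds its last target. There are 200 camera calls.

## Working session

There is one attempt and no reset: what is moved stays moved. The work goes in short steps, Python scripts to look and compute and a shell command to move; the robot and the scene stay as the last step left them, time stands still between calls to the robot, and variables do not carry over. Pictures are saved under pics/ and viewed, at most 14 in all, crops included, and the job is handed in when it is done.

```bash
ls; mkdir -p pics
python3 - <<'E'
from workcell import bot, vision, workorder, readout
import cv2,numpy as np
for n in ("scene","top"):
    s=vision.snapshot(n); cv2.imwrite(f"pics/{n}0.png",s["pixels"][:,:,::-1]); print(n,s["vertical_fov"],s["cx"],s["cy"],np.round(s["world_from_camera"],3).tolist())
print(readout.state())
E
```

```text
jog.py
pics
workcell.py
scene 55.20154025883257 279.2606747722448 206.93848502845455 [[-0.601, -0.328, 0.729, -0.061], [-0.799, 0.253, -0.546, 0.473], [-0.005, -0.91, -0.414, 0.45], [0.0, 0.0, 0.0, 1.0]]
top 45.64048359519791 280.7599889968594 217.73274950002548 [[-0.02, -0.991, 0.129, 0.421], [-1.0, 0.019, -0.01, 0.007], [0.007, -0.129, -0.992, 1.346], [0.0, 0.0, 0.0, 1.0]]
{'time': 0.1, 'joint_positions': array([ 1.18890593e+00,  3.59444474e-01,  1.51128509e+00, -2.80724678e-06,
        1.27249703e+00, -1.15082748e-01]), 'joint_vel': array([ 0.00040676, -0.00136047, -0.00237875,  0.00101944,  0.00023056,
        0.00057395]), 'tau': array([-1.33066751e-04, -5.16348588e+01, -2.71404916e+01,  6.78265700e-02,
        2.76462949e-02, -2.27882958e-05]), 'tool_pos': array([0.15796504, 0.5782097 , 0.22190169]), 'ee_rot': array([-1.99623506e-04,  1.33008034e-01,  9.91114623e-01, -7.92208089e-04]), 'force': array([-0.26244186, -0.14171661, -0.85757641]), 'wrist_torque': array([-0.00026569, -0.0666448 , -0.03539666]), 'grip_force': 0.0, 'width': 0.08752332876948953}
```

View pics/top0.png

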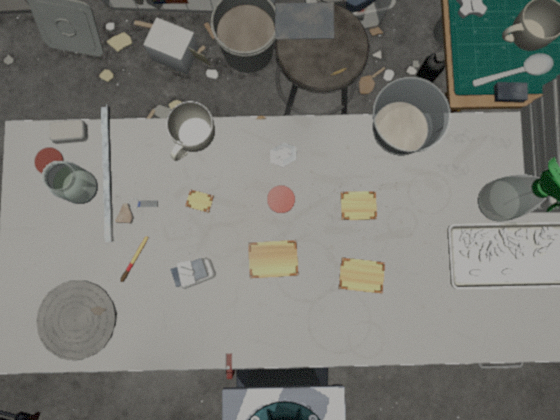

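View pics/scene0.png

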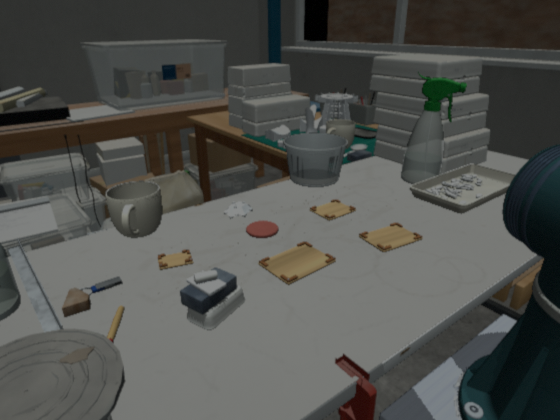

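The top view shows the stack at about (190,272) and four wooden holders at (200,201), (358,206), (361,275) and (273,259). The disc is at (281,199) and the casting at (284,155). The scene view shows the plug lying on the tile, then the sanding block, then the plaster block.

```bash
cat > h.py <<'E'
from workcell import bot, vision, workorder, readout
import cv2,numpy as np
from scipy.spatial.transform import Rotation as R
def snap(n,f=None):
    s=vision.snapshot(n)
    if f: cv2.imwrite(f"pics/{f}.png",s["pixels"][:,:,::-1])
    return s
def ray(s,px,z):
    px=np.atleast_2d(np.array(px,float)); f=210/np.tan(np.radians(s["vertical_fov"]/2))
    d=np.c_[(px[:,0]-s["cx"])/f,(px[:,1]-s["cy"])/f,np.ones(len(px))]
    T=np.array(s["world_from_camera"]); d=d@T[:3,:3].T; o=T[:3,3]
    return o+d*((z-o[2])/d[:,2])[:,None]
def rect(P):
    """min area rect of world xy points -> centre, (long,short) mm, yaw deg of long axis"""
    (c,(w,h),a)=cv2.minAreaRect((P[:,:2]*1000).astype(np.float32))
    if w<h: w,h,a=h,w,a+90
    return np.round(np.array(c)/1000,4),(round(w,1),round(h,1)),round((a+90)%180-90,1)
def comps(m,amin,amax=1e9):
    n,l,st,ce=cv2.connectedComponentsWithStats(m.astype(np.uint8),connectivity=8)
    return [(l==i) for i in range(1,n) if amin<=st[i,4]<=amax]
def pts(m):
    c=max(cv2.findContours(m.astype(np.uint8),cv2.RETR_EXTERNAL,cv2.CHAIN_APPROX_NONE)[0],key=cv2.contourArea)
    return c[:,0,:]
def pose():
    st=readout.state(); q=np.array(st["ee_rot"]); Rm=R.from_quat(q[[1,2,3,0]]).as_matrix()
    return np.array(st["tool_pos"]),Rm,st
def go(x,y,z,yaw=None):
    """tool-axis deltas to world point; yaw=deg of closing line (mod 180)"""
    p,Rm,st=pose(); cur=np.degrees(np.arctan2(Rm[1,1],Rm[0,1]))
    print("t%.2f tcp"%st["time"],p.round(4),"closing yaw %.1f"%cur,"tilt %.2f"%np.degrees(np.arccos(-Rm[2,2])),"j6 %.2f w %.4f"%(st["joint_positions"][5],st["width"]))
    print("d tool",(Rm.T@(np.array([x,y,z])-p)).round(4),end=' ')
    if yaw is not None:
        d=(yaw-cur+90)%180-90; print("rz %.3f (alt %.3f)"%(-np.radians(d),-np.radians(d-180*np.sign(d))))
def wood(s):
    h=cv2.cvtColor(np.ascontiguousarray(s["pixels"]),cv2.COLOR_RGB2HSV); return (h[...,0]>5)&(h[...,0]<32)&(h[...,1]>90)&(h[...,2]>70)
E
python3 - <<'E'
from h import *
s=snap("top")
for m in comps(wood(s),250,4000):
    q=pts(m); print(q.mean(0).round(),rect(ray(s,q,0.008)))
go(0.3,0.2,0.4,0)
E
```

```text
[448.  54.] (array([ 1.0644, -0.4914]), (304.8, 24.2), 1.4)
[494. 102.] (array([ 0.913 , -0.6141]), (258.1, 36.6), 89.9)
t0.15 tcp [0.158  0.5783 0.222 ] closing yaw 74.7 tilt 0.08 j6 -0.12 w 0.0878
d tool [-0.2367 -0.3277 -0.1776] rz 1.304 (alt -1.838)
```

Run:
```python
from h import *
im=cv2.imread("pics/top0.png")[235:310,150:240]
cv2.imwrite("pics/c1.png",cv2.resize(im,None,fx=7,fy=7,interpolation=cv2.INTER_CUBIC))
```

```text
(no output)
```

View pics/c1.png

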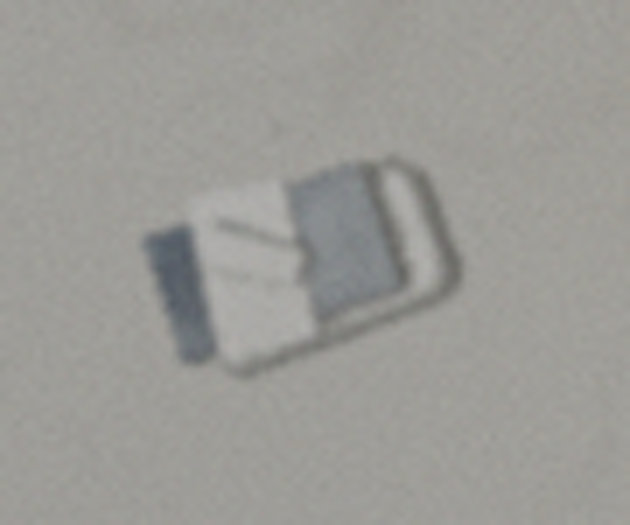

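The crop shows the sanding block (dark) lying along the image horizontal, with the white tile and the thin plug on top of it, and the plaster block showing at the right end and below. I need a closer look from the wrist camera.

Run:
```python
from h import *
s=snap("top")
h=cv2.cvtColor(np.ascontiguousarray(s["pixels"]),cv2.COLOR_RGB2HSV)
for c in [(200,201),(358,206),(361,275),(273,259)]: print(h[c[1],c[0]],h[c[1]-18,c[0]-22],ray(s,c,.006).round(3))
P=ray(s,(190,272),.06)[0]; print(P)
w=snap("wrist"); print(np.round(w["world_from_camera"],3).tolist(),w["vertical_fov"])
go(P[0]-.0,P[1],0.33,75)
```

```text
[ 25  71 175] [ 24   8 160] [[0.645 0.212 0.006]]
[ 28  66 174] [ 26  11 161] [[ 0.623 -0.217  0.006]]
[ 23  74 175] [ 21  11 158] [[ 0.437 -0.217  0.006]]
[ 23  73 174] [ 21  11 158] [[0.484 0.017 0.006]]
[0.45247393 0.22951984 0.06      ]
[[0.264, 0.935, 0.235, 0.095], [0.965, -0.256, -0.065, 0.596], [-0.001, 0.244, -0.97, 0.384], [0.0, 0.0, 0.0, 1.0]] 66.03387263160009
t0.25 tcp [0.1581 0.5785 0.2222] closing yaw 74.7 tilt 0.05 j6 -0.12 w 0.0875
d tool [-0.376  -0.2591 -0.1076] rz -0.005 (alt 3.137)
```

```bash
python3 jog.py '-.031 -.0215 -.009 0 0 0 .088;-.031 -.0215 -.009 0 0 0 .088;-.031 -.0215 -.009 0 0 0 .088;-.031 -.0215 -.009 0 0 0 .088;-.031 -.0215 -.009 0 0 0 .088;-.031 -.0215 -.009 0 0 0 .088;-.031 -.0215 -.009 0 0 0 .088;-.031 -.0215 -.009 0 0 0 .088;-.031 -.0215 -.009 0 0 0 .088;-.031 -.0215 -.009 0 0 0 .088;-.031 -.0215 -.009 0 0 0 .088;-.031 -.0215 -.009 0 0 0 .088;0 0 0 0 0 0 .088;0 0 0 0 0 0 .088'
python3 - <<'E'
from h import *
s=snap("wrist","w1"); go(.4525,.2295,.33,75)
s=snap("top")
def wood(s):
    h=cv2.cvtColor(np.ascontiguousarray(s["pixels"]),cv2.COLOR_RGB2HSV); return (h[...,0]>5)&(h[...,0]<32)&(h[...,1]>40)&(h[...,2]>60)
for m in comps(wood(s),250,4000):
    q=pts(m); print(q.mean(0).round(),rect(ray(s,q,0.008)))
E
```

```text
time: 1.42
tool_pos: [0.4504, 0.2305, 0.331]
ee_rot: [0.0, 0.135, 0.991, 0.0]
force: [-0.2, 1.0, -0.6]
width: 0.0877
grip_force: 0.0
t1.47 tcp [0.4491 0.2314 0.3305] closing yaw 74.6 tilt 0.04 j6 -0.96 w 0.0874
d tool [-0.0038 -0.0009  0.0005] rz -0.007 (alt 3.134)
[471.  75.] (array([ 1.0038, -0.5357]), (391.2, 220.7), 41.1)
[244.  27.] (array([1.143 , 0.0794]), (142.4, 137.6), 74.6)
[348.  31.] (array([ 1.1351, -0.2141]), (143.6, 78.2), 6.3)
[119.  41.] (array([1.107 , 0.4406]), (63.8, 49.1), -56.3)
[370.  80.] (array([ 0.9842, -0.2623]), (102.1, 46.0), -30.9)
[199. 201.] (array([0.6462, 0.2147]), (68.0, 49.4), 74.1)
[358. 205.] (array([ 0.6257, -0.2169]), (97.5, 77.0), 88.9)
[273. 259.] (array([0.4852, 0.0173]), (129.9, 96.2), -87.6)
[361. 275.] (array([ 0.437 , -0.2178]), (118.2, 84.3), 82.4)
```

View pics/w1.png

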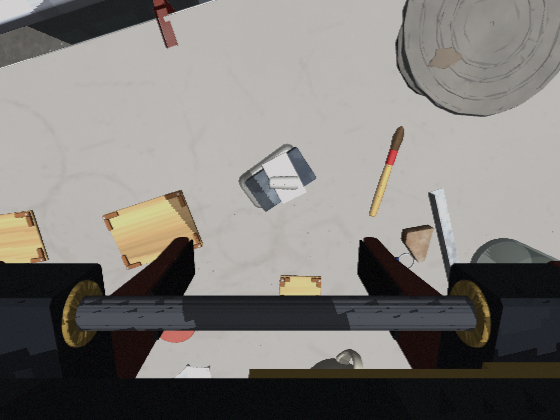

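```bash
sed -i 's/>90)&(h\[...,2\]>70/>40)\&(h[...,2]>60/' h.py
python3 - <<'E'
from h import *
im=cv2.imread("pics/w1.png")[130:225,225:330]
cv2.imwrite("pics/c2.png",cv2.resize(im,None,fx=6,fy=6,interpolation=cv2.INTER_CUBIC))
E
```

```text
(no output)
```

View pics/c2.png

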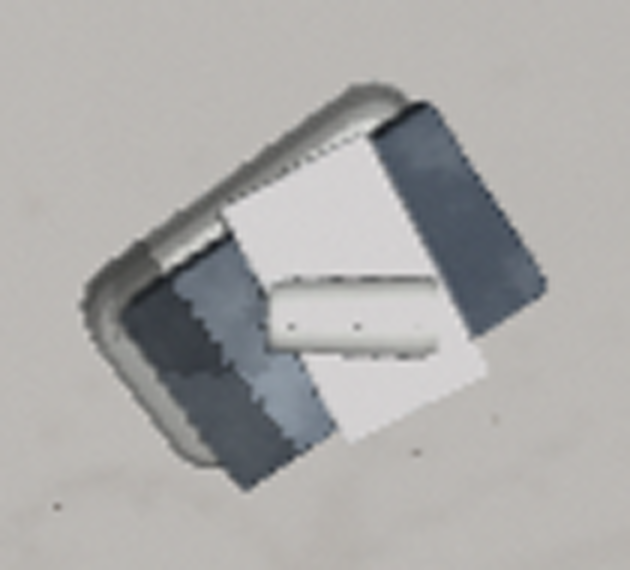

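```bash
cat > m.py <<'E'
from h import *
s=snap("wrist")
def W(c,z): return ray(s,np.array(c)/6+[225,130],z)
for n,c,z in [("tile",[(222,207),(368,135),(488,372),(345,440)],.069),("plug",[(270,285),(438,278),(438,352),(272,350)],.077),
  ("sand",[(120,303),(425,102),(547,287),(247,491)],.063)]:
    P=W(c,z); print(n,P[:,:2].round(4).tolist(),rect(P))
go(.45,.23,.3)
E
python3 m.py
```

```text
tile [[0.423, 0.2208], [0.4165, 0.2553], [0.4737, 0.2677], [0.4802, 0.2331]] (array([0.4484, 0.2442]), (59.4, 35.2), 12.1)
plug [[0.4411, 0.2267], [0.4492, 0.262], [0.4649, 0.258], [0.4549, 0.2233]] (array([0.4526, 0.2424]), (36.2, 16.1), 75.6)
sand [[0.4381, 0.1926], [0.4134, 0.2692], [0.4597, 0.2853], [0.4872, 0.2082]] (array([0.4501, 0.2392]), (81.8, 51.6), -72.1)
t1.57 tcp [0.448  0.2324 0.3301] closing yaw 74.8 tilt 0.08 j6 -0.96 w 0.0881
d tool [-0.0027 -0.0018  0.0301]
```

The zoomed crop shows a sharp white tile lying across the dark block, with corners at about (222,207), (368,135), (488,372) and (345,440). That gives 59x35 mm against the stated 66x47 mm. I'll take a closer look before trusting the tile measurement.

```bash
python3 jog.py '0 -.004 .04 0 0 0 .088;0 -.004 .04 0 0 0 .088;0 0 .04 0 0 0 .088;0 0 0 0 0 0 .088;0 0 0 0 0 0 .088'
python3 - <<'E'
from h import *
s=snap("wrist","w2")
im=s["pixels"][:,:,::-1][60:240,180:390]
cv2.imwrite("pics/c3.png",cv2.resize(im,None,fx=3.3,fy=3.3,interpolation=cv2.INTER_CUBIC))
np.savez("w2.npz",p=s["pixels"],T=s["world_from_camera"])
E
```

```text
time: 1.98
tool_pos: [0.4442, 0.2245, 0.2093]
ee_rot: [-0.003, 0.132, 0.991, -0.001]
force: [0.2, -0.6, 0.6]
width: 0.088
grip_force: 0.0
```

View pics/c3.png

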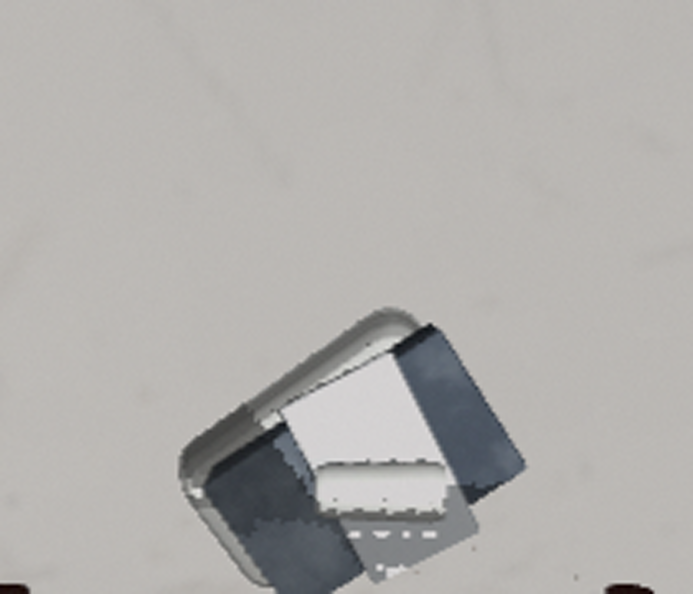

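Run:
```python
from h import *
s=snap("wrist")
def W(c,z): return ray(s,np.array(c)/3.3+[180,60],z)
for n,c,z in [("tile",[(283,410),(395,350),(480,528),(373,582)],.069),("plug",[(315,470),(443,463),(447,512),(325,516)],.077),
  ("sand",[(207,483),(437,327),(525,463)],.063),("block",[(182,470),(385,310),(270,588)],.02)]:
    P=W(c,z); print(n,P[:,:2].round(4).tolist(),rect(P),np.linalg.norm(np.diff(P,axis=0),axis=1).round(4))
go(.45,.23,.3)
im=cv2.imread("pics/scene0.png")[255:335,170:255]
cv2.imwrite("pics/c4.png",cv2.resize(im,None,fx=7,fy=7,interpolation=cv2.INTER_CUBIC))
```

```text
tile [[0.4295, 0.2201], [0.4212, 0.2555], [0.4788, 0.267], [0.4868, 0.2322]] (array([0.454 , 0.2439]), (59.4, 36.3), 11.8) [0.0363 0.0587 0.0357]
plug [[0.4473, 0.2249], [0.4548, 0.2605], [0.4692, 0.2583], [0.4611, 0.2241]] (array([0.4582, 0.2416]), (37.2, 14.5), 78.0) [0.0364 0.0145 0.0351]
sand [[0.4457, 0.1918], [0.4187, 0.2691], [0.4646, 0.2849]] (array([0.455 , 0.2383]), (81.8, 48.6), -71.0) [0.0818 0.0486]
block [[0.4478, 0.1779], [0.4139, 0.2577], [0.4962, 0.1952]] (array([0.442 , 0.2093]), (103.4, 43.1), -37.2) [0.0867 0.1034]
t2.08 tcp [0.4478 0.2253 0.2126] closing yaw 74.8 tilt 0.14 j6 -0.98 w 0.0880
d tool [-0.0011  0.0052 -0.0874]
```

View pics/c4.png

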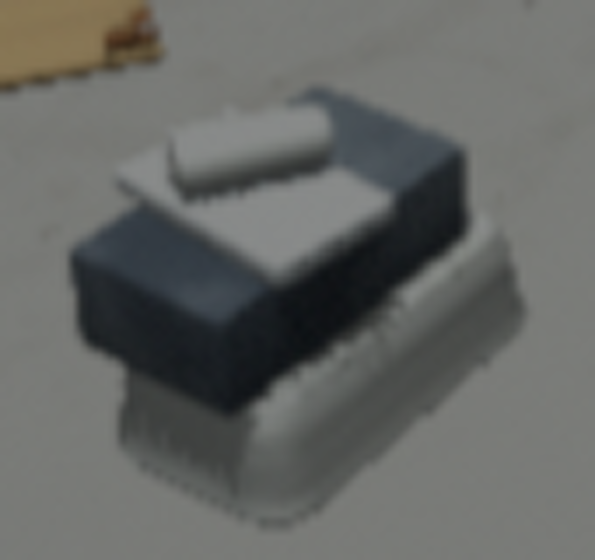

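The crop confirms a thin tile lying across the block. Before trusting the wrist camera's scale, I'll check it against the known holder sizes.

Run:
```python
from h import *
s=snap("wrist"); p=pose()[0]
T=np.array(s["world_from_camera"]).copy(); T[:3,3]+=np.array([.4491,.2314,.3305])-p
s["world_from_camera"]=T; s["pixels"]=cv2.imread("pics/w1.png")[:,:,::-1]
for m in comps(wood(s),400,8000):
    q=pts(m); print(q.mean(0).round(),q.min(0),q.max(0),rect(ray(s,q,0.008)))
# tile in top image
t=cv2.imread("pics/top0.png"); 
st=snap("top")
def W(c,z): return ray(st,np.array(c)/7.+[150,235],z)
for n,c,z in [("tile",[(195,200),(285,182),(315,332),(235,372)],.069),("sand",[(145,238),(183,365),(408,285),(372,165)],.063)]:
    P=W(c,z); print(n,rect(P),np.linalg.norm(np.diff(P,axis=0),axis=1).round(4))
```

```text
[444.  58.] [429  48] [461  67] (array([0.3547, 0.5002]), (43.0, 24.1), 74.8)
[380. 190.] [369 164] [391 216] (array([0.5151, 0.3786]), (82.7, 12.4), -29.4)
[154. 229.] [102 190] [202 269] (array([0.4843, 0.0227]), (133.6, 96.2), -87.4)
[ 21. 239.] [  0 210] [ 48 263] (array([ 0.4401, -0.1881]), (84.8, 77.3), -8.2)
[420. 241.] [405 226] [433 261] (array([0.613 , 0.4191]), (60.0, 39.6), -23.5)
[301. 285.] [279 275] [320 295] (array([0.6356, 0.2222]), (67.9, 36.0), 74.7)
[ 71. 312.] [ 61 282] [ 84 346] (array([ 0.586 , -0.1601]), (126.4, 31.4), -28.7)
[481. 314.] [469 282] [489 346] (array([0.7672, 0.5026]), (126.6, 29.2), -2.8)
tile (array([0.4469, 0.2354]), (64.0, 33.1), 13.4) [0.0332 0.0555 0.032 ]
sand (array([0.4503, 0.2299]), (86.4, 48.3), -73.2) [0.0483 0.0861 0.0458]
```

Run:
```python
from h import *
for i in range(5):
    p,Rm,st=pose(); s=snap("wrist"); print(p.round(4),np.array(s["world_from_camera"])[:3,3].round(4), np.round(s["world_from_camera"],3)[:3,:3].tolist() if i==0 else '')
g=cv2.cvtColor(np.ascontiguousarray(s["pixels"]),cv2.COLOR_RGB2HSV)
cv2.imwrite("pics/now.png",s["pixels"][:,:,::-1])
# dark sanding, tile white (low sat, bright)
dark=(g[...,1]>45)&(g[...,0]>95)&(g[...,0]<125)
for m in comps(dark,150): q=pts(m); print("dark",q.min(0),q.max(0))
ms=[m for m in comps(dark,150) if pts(m)[:,1].max()<260]
if ms:
    q=np.vstack([pts(m) for m in ms]); print(rect(ray(s,q,.063)))
```

```text
[0.4486 0.2252 0.2132] [0.3843 0.2425 0.3749] [[0.263, 0.934, 0.24], [0.965, -0.255, -0.062], [0.003, 0.248, -0.969]]
[0.4485 0.225  0.2131] [0.3843 0.2423 0.3747] 
[0.4483 0.2248 0.2127] [0.3841 0.2421 0.3745] 
[0.448  0.2246 0.2124] [0.3839 0.242  0.3741] 
[0.4478 0.2245 0.212 ] [0.3838 0.2419 0.3738] 
dark [298 154] [336 206]
dark [ 48 264] [ 90 290]
dark [490 264] [559 361]
dark [  0 281] [412 419]
dark [423 379] [451 407]
dark [456 379] [521 419]
dark [477 379] [519 397]
dark [506 379] [544 414]
(array([0.4407, 0.2666]), (50.6, 19.3), 18.5)
```

```bash
python3 jog.py '0 0 -.01 0 0 .1165 .088;0 0 -.01 0 0 .1165 .088;0 0 -.01 0 0 .1165 .088;0 0 -.01 0 0 .1165 .088;0 0 -.01 0 0 .1165 .088;0 0 0 0 0 .1165 .088;0 0 0 0 0 .1165 .088;0 0 0 0 0 .1165 .088;0 0 0 0 0 .1165 .088;0 0 0 0 0 .1165 .088;0 0 0 0 0 .1165 .088;0 0 0 0 0 .1165 .088;0 0 0 0 0 .1165 .088;0 0 0 0 0 0 .05;0 0 0 0 0 0 .05;0 0 0 0 0 0 .05'
python3 - <<'E'
from h import *
s=snap("wrist","w3"); np.savez("w3.npz",T=s["world_from_camera"],cx=s["cx"],cy=s["cy"]); go(.455,.24,.2,-12)
im=s["pixels"][:,:,::-1][100:300,160:400]
cv2.imwrite("pics/c5.png",cv2.resize(im,None,fx=3,fy=3,interpolation=cv2.INTER_CUBIC))
E
```

```text
time: 3.77
tool_pos: [0.4469, 0.224, 0.2608]
ee_rot: [0.0, 0.776, 0.63, 0.0]
force: [-0.4, 0.4, -0.4]
width: 0.0712
grip_force: 0.0
t3.82 tcp [0.4469 0.2241 0.2608] closing yaw -11.9 tilt 0.01 j6 0.53 w 0.0673
d tool [0.0173 0.0046 0.0608] rz 0.002 (alt -3.140)
```

View pics/c5.png

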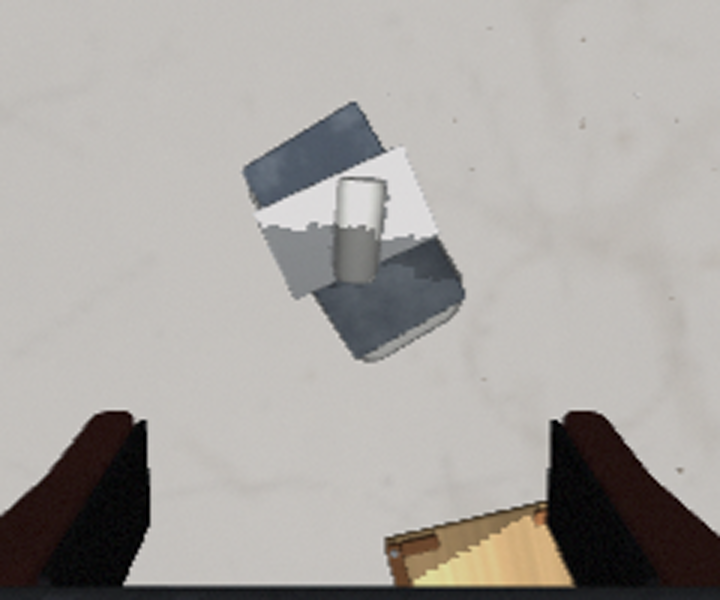

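The view looks straight along the plug, centred at about crop (359,230). The tile corners are at about (255,212), (405,147), (438,237) and (296,298).

```bash
cat > mm.py <<'E'
from h import *
def meas(s,k,off,items):
    for n,c,z in items:
        P=ray(s,np.array(c)/k+np.array(off),z); print(n,P[:,:2].round(4).tolist(),rect(P))
E
python3 - <<'E'
from mm import *
s=snap("wrist"); s["world_from_camera"]=np.load("w3.npz")["T"]
meas(s,3,(160,100),[("plug",[(338,178),(386,180),(378,282),(333,281)],.077),("plugtop",[(360,179),(356,282)],.084),("tile",[(255,212),(405,147),(438,237),(296,298)],.069),("sand",[(243,168),(354,102),(466,285),(362,360)],.063)])
go(.455,.24,.2,-12)
E
```

```text
plug [[0.4515, 0.2594], [0.468, 0.2552], [0.4579, 0.2197], [0.442, 0.2235]] (array([0.455 , 0.2393]), (37.3, 17.0), 75.2)
plugtop [[0.4591, 0.2581], [0.4503, 0.2228]] (array([0.4547, 0.2404]), (36.4, 0.0), 76.1)
tile [[0.4191, 0.2529], [0.4771, 0.2645], [0.4828, 0.2301], [0.4267, 0.2185]] (array([0.4516, 0.2414]), (59.2, 35.2), 11.3)
sand [[0.4178, 0.2689], [0.4624, 0.2836], [0.4901, 0.209], [0.4457, 0.1882]] (array([0.4548, 0.2365]), (85.4, 48.8), -70.9)
t3.87 tcp [0.4469 0.2241 0.2607] closing yaw -11.9 tilt 0.01 j6 0.53 w 0.0633
d tool [0.0173 0.0046 0.0607] rz 0.001 (alt -3.141)
```

```bash
python3 jog.py '.006 .0015 .03 0 0 .045 .045;.006 .0015 .035 0 0 0 .045;.005 .0015 .035 0 0 0 .045;0 0 .03 0 0 0 .045;0 0 .02 0 0 0 .045;0 0 .01 0 0 0 .045;0 0 0 0 0 0 .045;0 0 0 0 0 0 .045;0 0 0 0 0 0 .045'
python3 - <<'E'
from h import *
go(.455,.240,.0725,-14.5)
s=snap("wrist","w4"); im=s["pixels"][:,:,::-1][100:400,130:430]
cv2.imwrite("pics/c6.png",cv2.resize(im,None,fx=2,fy=2))
E
```

```text
time: 4.62
tool_pos: [0.4565, 0.2399, 0.102]
ee_rot: [0.0, 0.791, 0.611, 0.001]
force: [0.4, -0.2, -0.3]
width: 0.045
grip_force: 0.0
t4.62 tcp [0.4565 0.2399 0.102 ] closing yaw -14.6 tilt 0.14 j6 0.61 w 0.0450
d tool [-0.0003 -0.0015  0.0295] rz -0.002 (alt 3.139)
```

View pics/c6.png

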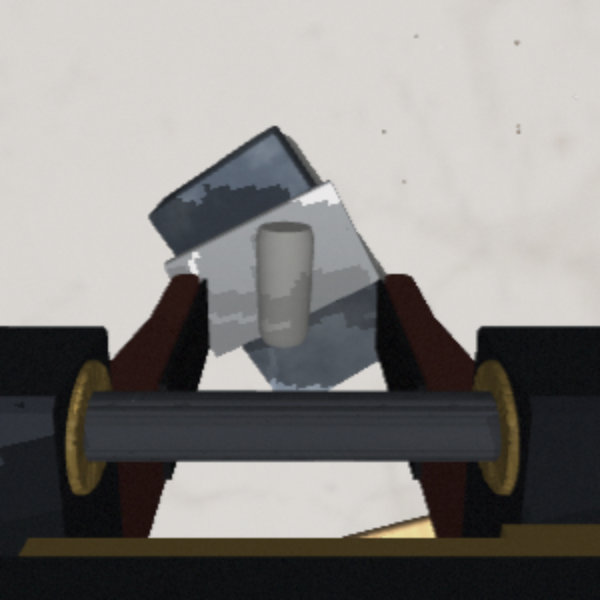

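```bash
python3 jog.py '0 -.002 .015 0 0 0 .045;0 0 .0145 0 0 0 .045;0 0 0 0 0 0 .045;0 0 0 0 0 0 .045;0 0 0 0 0 0 .01;0 0 0 0 0 0 .01;0 0 0 0 0 0 .01;0 0 0 0 0 0 .01;0 0 0 0 0 0 .01;0 0 0 0 0 0 .01;0 0 0 0 0 0 .01;0 0 0 0 0 0 .01' 15
```

```text
time: 5.67
tool_pos: [0.4538, 0.2401, 0.0716]
ee_rot: [0.0, 0.791, 0.611, 0.0]
force: [-0.5, 0.5, 6.0]
width: 0.0178
grip_force: 15.0
```

```bash
python3 jog.py '0 0 -.01 0 0 0 .01;0 0 -.02 0 0 0 .01;0 0 -.04 0 0 0 .01;0 0 -.04 0 0 0 .01;0 .03 -.02 0 0 0 .01;0 .04 0 0 0 0 .01;0 .04 0 0 0 0 .01;0 .04 0 0 0 0 .01;.004 .032 0 0 0 .017 .01;0 .01 0 0 0 0 .01;0 0 0 0 0 0 .01;0 0 0 0 0 0 .01;0 0 0 0 0 0 .01'
python3 - <<'E'
from mm import *
s=snap("wrist","w5"); go(.6462,.2147,.1,74.4-90)
for m in comps(wood(s),800,20000):
    q=pts(m); print(q.min(0),q.max(0),rect(ray(s,q,0.008)))
im=s["pixels"][:,:,::-1]
cv2.imwrite("pics/c7.png",cv2.resize(im,None,fx=1.4,fy=1.4))
E
```

```text
time: 6.75
tool_pos: [0.638, 0.1955, 0.201]
ee_rot: [-0.001, 0.796, 0.605, -0.001]
force: [1.0, 0.8, -0.1]
width: 0.0173
grip_force: 15.0
t6.80 tcp [0.638  0.1957 0.2011] closing yaw -15.6 tilt 0.11 j6 0.47 w 0.0176
d tool [0.0206 0.003  0.1011] rz 0.001 (alt -3.141)
[69 35] [154  66] (array([0.5173, 0.3775]), (86.2, 12.5), -28.9)
[256 137] [301 199] (array([0.6473, 0.2183]), (68.3, 48.9), 73.6)
[ 70 363] [452 377] (array([ 0.5558, -0.0263]), (497.4, 21.3), -15.5)
```

View pics/c7.png

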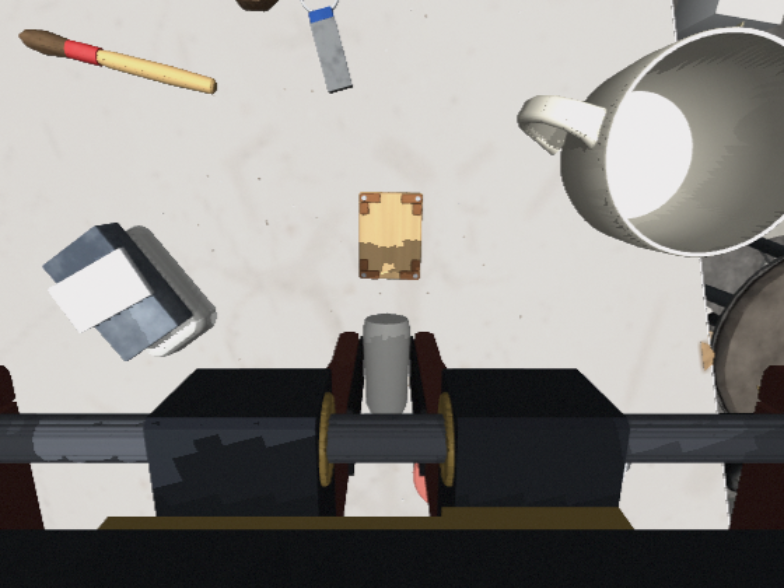

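The holder is empty and lies straight ahead at about image (278,168), roughly in line with the held plug. The stack on the left still has its tile in place.

```bash
python3 jog.py '.012 .001 .03 0 0 0 .01;.0115 0 .04 0 0 0 .01;0 0 .04 0 0 0 .01;0 0 .035 0 0 0 .01;0 0 .02 0 0 0 .01;0 0 .01 0 0 0 .01;0 0 0.005 0 0 0 .01;0 0 0 0 0 0 .01;0 0 0 0 0 0 .01;0 0 0 0 0 0 .01'
python3 - <<'E'
from mm import *
s=snap("wrist","w6"); go(.6465,.2175,.009,74.2-90); print(readout.state()["force"])
im=s["pixels"][:,:,::-1][120:360,150:410]
cv2.imwrite("pics/c8.png",cv2.resize(im,None,fx=2.4,fy=2.4))
E
```

```text
time: 7.63
tool_pos: [0.6488, 0.218, 0.0233]
ee_rot: [0.001, 0.797, 0.605, 0.002]
force: [0.9, -0.6, 0.4]
width: 0.0177
grip_force: 15.0
t7.68 tcp [0.6488 0.2179 0.0232] closing yaw -15.6 tilt 0.19 j6 0.50 w 0.0175
d tool [-0.001  -0.0021  0.0142] rz 0.003 (alt -3.138)
[0.44441098 0.06947611 0.48446125]
```

View pics/c8.png

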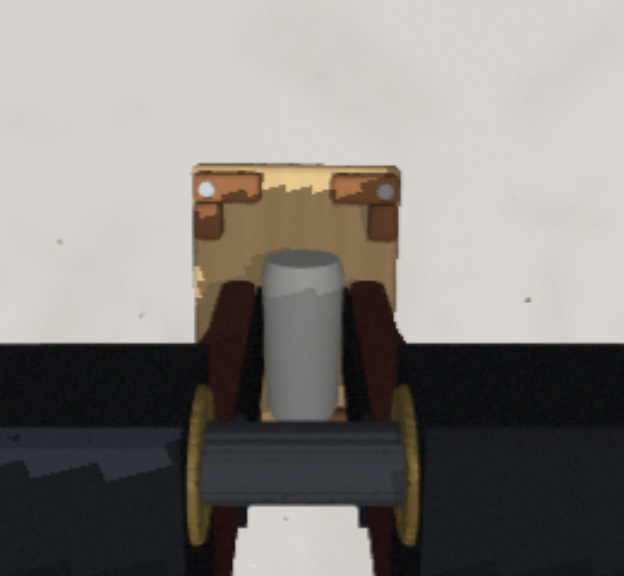

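Run:
```python
from mm import *
s=snap("wrist"); p,Rm,_=pose()
f=lambda c,z:(Rm.T@(ray(s,np.array(c)/2.4+[150,120],z)[0]-p)).round(4)
print(f((302,253),.0356),f((302,268),.028),"cleat",f((296,203),.011),"board far",f((296,165),.006),"board L",f((193,240),.006),"R",f((399,240),.006),"near",f((340,415),.008),"plug L/R",f((263,290),.028),f((342,290),.028))
```

```text
[ 0.0216  0.0006 -0.0126] [ 0.016   0.0006 -0.005 ] cleat [ 0.0262 -0.0008  0.012 ] board far [ 0.0342 -0.0008  0.017 ] board L [ 0.016  -0.0255  0.0169] R [0.0159 0.0239 0.0171] near [-0.0292  0.0102  0.015 ] plug L/R [ 0.0111 -0.0077 -0.005 ] [ 0.0111  0.0092 -0.005 ]
```

```bash
python3 jog.py '-.001 -.0015 .006 0 0 0 .01;0 0 .004 0 0 0 .01;0 0 .002 0 0 0 .01;0 0 0 0 0 0 .01;0 0 0 0 0 0 .01;0 0 0 0 0 0 .01;0 0 0 0 0 0 .01'
```

```text
time: 8.32
tool_pos: [0.6456, 0.217, 0.009]
ee_rot: [-0.0, 0.797, 0.605, -0.0]
force: [0.2, 0.5, -0.5]
width: 0.0174
grip_force: 15.0
```

```bash
for i in 1 2 3; do :; done; python3 jog.py '0 0 .001 0 0 0 .01;0 0 0 0 0 0 .01;0 0 0 0 0 0 .01'
```

```text
time: 8.57
tool_pos: [0.6458, 0.217, 0.0086]
ee_rot: [0.0, 0.797, 0.605, 0.0]
force: [-1.5, -0.2, 4.4]
width: 0.0177
grip_force: 15.0
```

```bash
python3 jog.py '0 0 .001 0 0 0 .01;0 0 0 0 0 0 .01;0 0 0 0 0 0 .01'
```

```text
time: 8.82
tool_pos: [0.6458, 0.217, 0.0085]
ee_rot: [0.0, 0.797, 0.605, 0.0]
force: [-3.1, -1.7, 11.8]
width: 0.0177
grip_force: 15.0
```

```bash
python3 jog.py '0 0 0 0 0 0 .03;0 0 0 0 0 0 .03;0 0 0 0 0 0 .03;0 0 -.01 0 0 0 .03;0 0 -.03 0 0 0 .04;0 0 -.04 0 0 0 .05;0 0 -.04 0 0 0 .05;0 0 -.04 0 0 0 .06;-.006 -.035 -.015 0 0 0 .06;-.006 -.036 0 0 0 0 .06;-.006 -.036 0 0 0 0 .06;-.006 -.036 0 0 0 0 .06;-.006 -.036 0 0 0 0 .06;-.006 -.035 0 0 0 0 .06'
python3 jog.py '0 0 0 0 0 .122 .06;0 0 0 0 0 .122 .06;0 0 0 0 0 .122 .06;0 0 0 0 0 .122 .06;0 0 0 0 0 .122 .06;0 0 0 0 0 .122 .06;0 0 0 0 0 .122 .06;0 0 0 0 0 .122 .06;0 0 0 0 0 .122 .06;0 0 0 0 0 0 .06;0 0 0 0 0 0 .06'
python3 - <<'E'
from mm import *
s=snap("wrist","w7"); np.savez("w7.npz",T=s["world_from_camera"]); go(.450,.242,.07,-78.5)
im=s["pixels"][:,:,::-1][80:280,160:400]
cv2.imwrite("pics/c9.png",cv2.resize(im,None,fx=3,fy=3,interpolation=cv2.INTER_CUBIC))
t=snap("top"); cv2.imwrite("pics/t9.png",t["pixels"][:,:,::-1])
E
```

```text
time: 9.98
tool_pos: [0.428, 0.2399, 0.1826]
ee_rot: [0.0, 0.797, 0.604, 0.0]
force: [0.4, -0.0, -0.1]
width: 0.0597
grip_force: 0.0
time: 10.9
tool_pos: [0.4299, 0.2399, 0.1825]
ee_rot: [-0.0, 0.995, 0.102, 0.0]
force: [0.2, 1.0, -0.8]
width: 0.0599
grip_force: 0.0
t10.95 tcp [0.4299 0.24   0.1824] closing yaw -78.3 tilt 0.02 j6 1.74 w 0.0598
d tool [0.0201 0.0021 0.1124] rz 0.003 (alt -3.138)
```

View pics/c9.png

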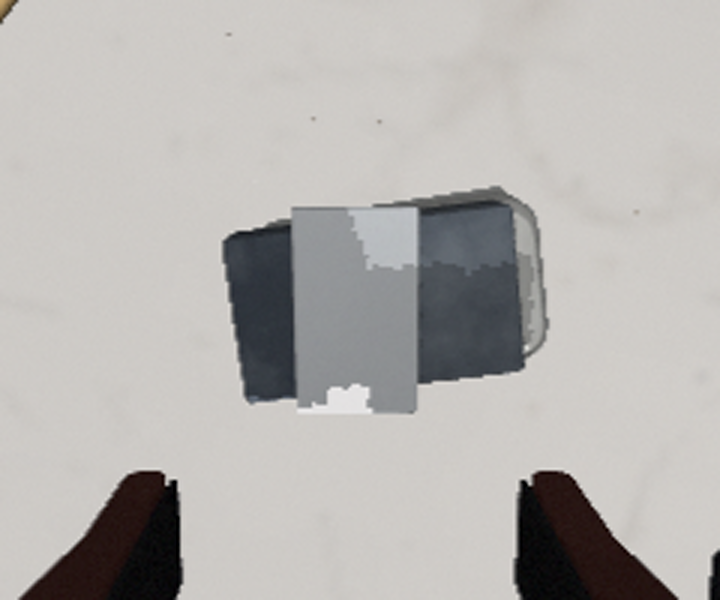

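The tile stands square to the tool at crop (291-417, 207-412), and the sanding block under it is turned a few degrees.

Run:
```python
from mm import *
s=snap("wrist"); s["world_from_camera"]=np.load("w7.npz")["T"]
meas(s,3,(160,80),[("tile",[(291,207),(417,207),(416,412),(297,412)],.069),("sand",[(223,242),(512,203),(524,370),(247,403)],.063),("blk",[(500,188),(548,300)],.03)])
go(.450,.242,.069,-78.5)
```

```text
tile [[0.4763, 0.2657], [0.4835, 0.2312], [0.4254, 0.2184], [0.4183, 0.2527]] (array([0.4509, 0.242 ]), (59.9, 35.2), 12.4)
sand [[0.4622, 0.2833], [0.4898, 0.2044], [0.443, 0.189], [0.4163, 0.268]] (array([0.4531, 0.2362]), (83.8, 49.2), -71.3)
blk [[0.4929, 0.2035], [0.4613, 0.1796]] (array([0.4771, 0.1915]), (39.7, 0.0), 37.1)
t11.05 tcp [0.4299 0.2399 0.1823] closing yaw -78.4 tilt 0.01 j6 1.74 w 0.0601
d tool [0.0201 0.002  0.1133] rz 0.002 (alt -3.139)
```

```bash
python3 jog.py '.01 .0005 .03 0 0 -.01 .055;.0105 0 .04 0 0 0 .055;0 0 .03 0 0 0 .055;0 0 .012 0 0 0 .055;0 0 .0035 0 0 0 .055;0 0 0 0 0 0 .055;0 0 0 0 0 0 .055;0 0 0 0 0 0 .055'
```

```text
time: 11.72
tool_pos: [0.4511, 0.2441, 0.0679]
ee_rot: [-0.0, 0.994, 0.105, 0.001]
force: [0.5, -0.3, -0.3]
width: 0.055
grip_force: 0.0
```

```bash
python3 jog.py '0 0 .0025 0 0 0 .055;0 0 0 0 0 0 .055;0 0 0 0 0 0 .055;0 0 0 0 0 0 .02;0 0 0 0 0 0 .02;0 0 0 0 0 0 .02;0 0 0 0 0 0 .02;0 0 0 0 0 0 .02;0 0 0 0 0 0 .02;0 0 0 0 0 0 .02' 20
```

```text
time: 12.55
tool_pos: [0.45, 0.2436, 0.0642]
ee_rot: [0.0, 0.994, 0.105, -0.0]
force: [-0.1, -0.3, 2.3]
width: 0.0355
grip_force: 20.0
```

```bash
python3 jog.py '0 0 -.008 0 0 0 .02;0 0 -.02 0 0 0 .02;0 0 -.035 0 0 0 .02;0 0 -.04 0 0 0 .02;.005 .02 -.03 0 0 0 .02;.0052 .0393 0 0 0 0 .02;.0052 .0393 0 0 0 0 .02;.0052 .0393 0 0 0 0 .02;.0052 .0393 0 0 0 0 .02;.0052 .0393 0 0 0 0 .02;.0052 .0393 0 0 0 0 .02;.0052 .0393 0 0 0 0 .02;.0052 .0393 0 0 0 0 .02;.0052 .0393 0 0 0 0 .02;.0052 .0393 0 0 0 0 .02;.0052 .0393 0 0 0 0 .02;.0052 .0393 0 0 0 0 .02;.003 .02 0 0 0 0 .02'
python3 jog.py '0 0 0 0 0 -.1126 .02;0 0 0 0 0 -.1126 .02;0 0 0 0 0 -.1126 .02;0 0 0 0 0 -.1126 .02;0 0 0 0 0 -.1126 .02;0 0 0 0 0 -.1126 .02;0 0 0 0 0 -.1126 .02;0 0 0 0 0 -.1126 .02;0 0 0 0 0 -.1126 .02;0 0 0 0 0 -.1126 .02;0 0 0 0 0 -.1126 .02;0 0 0 0 0 0 .02;0 0 0 0 0 0 .02'
python3 - <<'E'
from mm import *
s=snap("wrist","w8"); np.savez("w8.npz",T=s["world_from_camera"]); go(.6257,-.2169,.1,-7)
for m in comps(wood(s),800,20000):
    q=pts(m); print(q.min(0),q.max(0),rect(ray(s,q,0.008)))
cv2.imwrite("pics/c10.png",cv2.resize(s["pixels"][:,:,::-1],None,fx=1.4,fy=1.4))
E
```

```text
time: 14.05
tool_pos: [0.6268, -0.2467, 0.1975]
ee_rot: [0.001, 0.995, 0.104, 0.001]
force: [0.6, -0.7, 0.0]
width: 0.0356
grip_force: 20.0
time: 15.13
tool_pos: [0.6255, -0.2419, 0.1974]
ee_rot: [-0.0, 0.75, 0.661, -0.0]
force: [1.0, 0.3, -0.9]
width: 0.0357
grip_force: 20.0
t15.18 tcp [ 0.6256 -0.2419  0.1974] closing yaw -7.2 tilt 0.01 j6 -0.35 w 0.0358
d tool [ 0.0248 -0.003   0.0974] rz -0.003 (alt 3.138)
[56  0] [159  21] (array([ 0.4874, -0.045 ]), (99.2, 18.2), -7.2)
[231 117] [312 205] (array([ 0.6262, -0.2147]), (95.7, 77.9), -89.8)
[ 56 134] [147 240] (array([ 0.4379, -0.2161]), (118.5, 87.6), 82.3)
[116 362] [498 377] (array([ 0.6369, -0.4769]), (492.0, 22.6), -7.2)
```

View pics/c10.png

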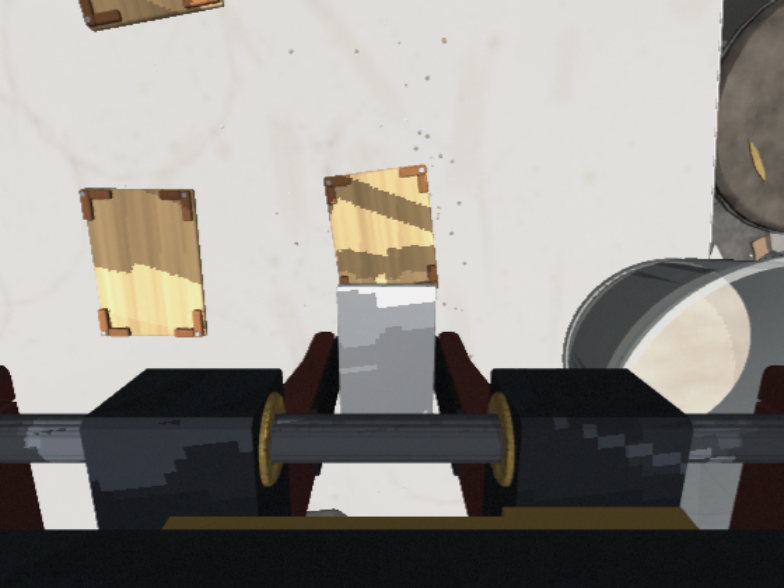

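Run:
```python
from mm import *
s=snap("wrist"); print(s["cx"],s["cy"]); p,Rm,_=pose()
f=lambda c,z:(Rm.T@(ray(s,np.array(c)/1.4,z)[0]-p)).round(4)
for n,c,z in [("tl",(325,178),.008),("tr",(425,166),.011),("br",(438,285),.008),("tileFL",(338,288),.2023),("tileFR",(436,288),.2023),("tips",(332,333),.197),("tips",(440,333),.197)]: print(n,f(c,z))
```

```text
275.71182764023274 210.46092273400282
tl [ 0.0686 -0.0454  0.1893]
tr [0.0772 0.0293 0.1863]
br [-0.0139  0.0418  0.1893]
tileFL [ 0.0295 -0.0167 -0.005 ]
tileFR [ 0.0295  0.0183 -0.005 ]
tips [ 0.0108 -0.02    0.0003]
tips [0.0108 0.0208 0.0003]
```

The tile is held square and centred in the fingers. The holder lies about 26 mm further along tool x.

```bash
python3 jog.py '.013 -.0015 .03 0 0 -.012 .02;.013 -.0015 .038 0 0 0 .02;0 0 .04 0 0 0 .02;0 0 .035 0 0 0 .02;0 0 .02 0 0 0 .02;0 0 .01 0 0 0 .02;0 0 0.004 0 0 0 .02;0 0 0 0 0 0 .02;0 0 0 0 0 0 .02;0 0 0 0 0 0 .02'
python3 - <<'E'
from mm import *
s=snap("wrist","w9"); go(.625,-.216,.0075,-6.2)
im=s["pixels"][:,:,::-1][60:300,130:430]
cv2.imwrite("pics/c11.png",cv2.resize(im,None,fx=2.4,fy=2.4))
E
```

```text
time: 16.07
tool_pos: [0.6272, -0.2166, 0.0221]
ee_rot: [0.002, 0.745, 0.667, 0.001]
force: [-0.0, -0.1, -0.1]
width: 0.0359
grip_force: 20.0
t16.12 tcp [ 0.6271 -0.2165  0.0221] closing yaw -6.3 tilt 0.19 j6 -0.33 w 0.0355
d tool [ 0.0003 -0.0022  0.0146] rz -0.002 (alt 3.140)
```

View pics/c11.png

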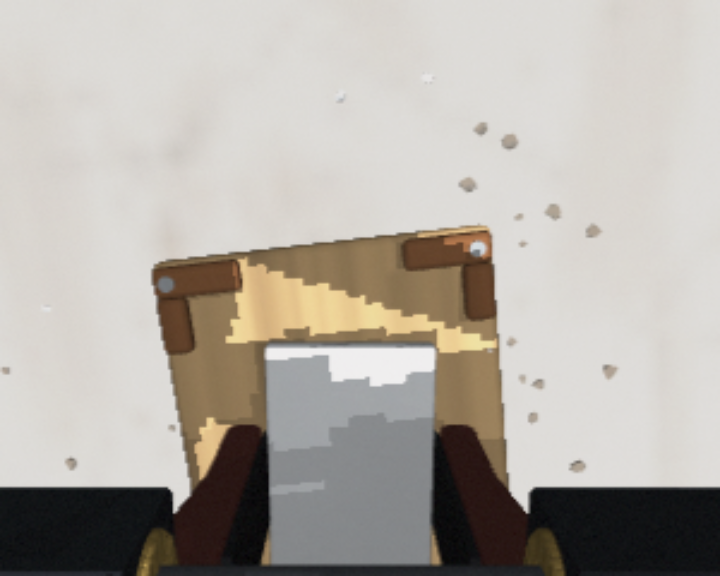

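Run:
```python
from mm import *
s=snap("wrist"); p,Rm,_=pose()
f=lambda c,z:(Rm.T@(ray(s,np.array(c)/2.4+[130,60],z)[0]-p))[:2]
a,b=f((152,265),.008),f((491,228),.008); u=(b-a)/np.linalg.norm(b-a); n=np.array([u[1],-u[0]]); n*=-np.sign(n[0])
print(a,b,np.linalg.norm(b-a),np.degrees(np.arctan2(u[0],u[1])),"centre",((a+b)/2+n*.049).round(4), "tile far",f((265,343),.027),f((434,343),.027))
```

```text
[ 0.04465557 -0.04413047] [0.05291338 0.03240309] 0.07697776954425613 6.15826869171868 centre [ 0.0001 -0.0006] tile far [ 0.03081137 -0.01688653] [0.03077911 0.01818378]
```

```bash
python3 jog.py '-.001 -.001 .008 0 0 -.008 .02;0 0 .005 0 0 0 .02;0 0 0.001 0 0 0 .02;0 0 0 0 0 0 .02;0 0 0 0 0 0 .02;0 0 0 0 0 0 .02;0 0 0 0 0 0 .02'
```

```text
time: 16.75
tool_pos: [0.6249, -0.217, 0.0066]
ee_rot: [0.0, 0.742, 0.67, 0.0]
force: [-0.5, 0.3, 5.4]
width: 0.0357
grip_force: 20.0
```

```bash
python3 jog.py '0 0 0 0 0 0 .048;0 0 0 0 0 0 .048;0 0 0 0 0 0 .048;0 0 -.008 0 0 0 .048;0 0 -.03 0 0 0 .048;0 0 -.04 0 0 0 .05;0 0 -.04 0 0 0 .06;0 0 -.04 0 0 0 .08;.0335 -.0168 -.015 0 0 0 .08;.0345 -.0168 0 0 0 0 .08;.0345 -.0168 0 0 0 0 .08;.0345 -.0168 0 0 0 0 .08;.0345 -.0168 0 0 0 0 .08'
python3 - <<'E'
from mm import *
t=snap("top","t10"); im=t["pixels"][:,:,::-1][170:300,160:400]; cv2.imwrite("pics/c12.png",cv2.resize(im,None,fx=3,fy=3,interpolation=cv2.INTER_CUBIC))
E
python3 jog.py '.0345 -.0168 0 0 0 0 .08;.0345 -.0168 0 0 0 0 .08;.0345 -.0168 0 0 0 0 .08;.0345 -.0168 0 0 0 0 .08;.0345 -.0168 0 0 0 0 .08;.0345 -.0168 0 0 0 0 .08;.0345 -.0168 0 0 0 0 .08;0 0 0 0 0 -.105 .08;0 0 0 0 0 -.105 .08;0 0 0 0 0 -.105 .08;0 0 0 0 0 -.105 .08;0 0 0 0 0 0 .08;0 0 0 0 0 0 .08;0 0 0 0 0 0 .08'
python3 - <<'E'
from mm import *
s=snap("wrist","w10"); np.savez("w10.npz",T=s["world_from_camera"]); go(.454,.2365,.041,18.8)
im=s["pixels"][:,:,::-1][60:280,140:400]
cv2.imwrite("pics/c13.png",cv2.resize(im,None,fx=2.7,fy=2.7,interpolation=cv2.INTER_CUBIC))
E
```

```text
time: 17.83
tool_pos: [0.5566, -0.0361, 0.1793]
ee_rot: [-0.001, 0.742, 0.67, -0.0]
force: [0.1, -0.2, 0.3]
width: 0.08
grip_force: 0.0
time: 19.05
tool_pos: [0.4658, 0.2144, 0.1791]
ee_rot: [-0.0, 0.587, 0.809, -0.0]
force: [-0.2, -0.6, 0.6]
width: 0.08
grip_force: 0.0
t19.10 tcp [0.4659 0.2144 0.1791] closing yaw 18.1 tilt 0.03 j6 -0.02 w 0.0799
d tool [ 0.0247 -0.0044  0.1381] rz -0.013 (alt 3.129)
```

View pics/c13.png

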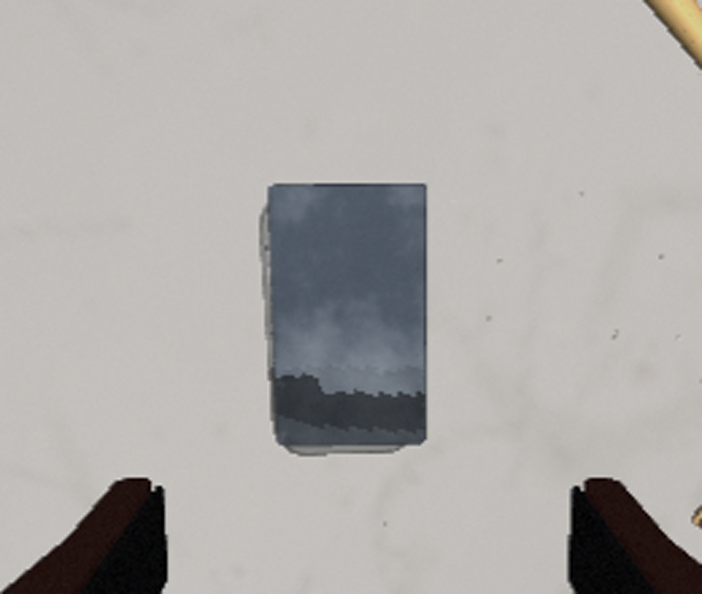

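The sanding block stands square in view at crop (268-427, 184-444), with the plaster block's rim just showing at its left and lower sides. That was my 14th picture, so I'll rely on numbers from here.

Run:
```python
from mm import *
s=snap("wrist"); s["world_from_camera"]=np.load("w10.npz")["T"]
meas(s,2.7,(140,60),[("sand",[(268,184),(426,184),(427,442),(275,445)],.063)])
p,Rm,_=pose(); 
print([(Rm.T@(ray(s,np.array(c)/2.7+[140,60],.063)[0]-p)).round(4).tolist() for c in [(268,184),(426,184),(427,442),(275,445)]])
t=snap("top"); print("tile/top check")
h=cv2.cvtColor(np.ascontiguousarray(t["pixels"]),cv2.COLOR_RGB2HSV)
for (x0,y0,x1,y1,z) in [(336,186,382,226,.012),(182,186,218,216,.02)]:
    w=np.zeros(h.shape[:2],bool); w[y0:y1,x0:x1]=True
    hull=np.zeros(h.shape[:2],np.uint8); b=pts(wood(t)&w); cv2.fillConvexPoly(hull,cv2.convexHull(b),1)
    m=(hull>0)&(h[...,1]<30)&(h[...,2]>120)
    for c in comps(m,30): print(c.sum(),rect(ray(t,pts(c),z)))
```

```text
sand [[0.4165, 0.2689], [0.4629, 0.284], [0.4902, 0.2056], [0.4426, 0.189]] (array([0.4535, 0.2368]), (84.0, 50.5), -72.0)
[[0.0672, -0.03, 0.1161], [0.0671, 0.0188, 0.1161], [-0.0159, 0.0204, 0.1161], [-0.0169, -0.0301, 0.1162]]
tile/top check
291 (array([ 0.6247, -0.2188]), (59.6, 36.2), 84.5)
77 (array([0.6448, 0.2137]), (36.7, 15.1), 74.8)
```

```bash
python3 jog.py '.013 -.0025 .02 0 0 -.006 .08;.0125 -.0025 .035 0 0 0 .075;0 0 .035 0 0 0 .075;0 0 .025 0 0 0 .075;0 0 .014 0 0 0 .075;0 0 .005 0 0 0 .075;0 0 0 0 0 0 .075;0 0 0 0 0 0 .075;0 0 0 0 0 0 .075'
python3 -c "
from h import *
go(.4535,.2368,.0415,18.5); print(readout.state()['force'])"
```

```text
time: 19.95
tool_pos: [0.4544, 0.2376, 0.0463]
ee_rot: [0.001, 0.584, 0.812, 0.001]
force: [-0.2, -0.4, 0.8]
width: 0.0747
grip_force: 0.0
t19.95 tcp [0.4544 0.2376 0.0463] closing yaw 18.5 tilt 0.12 j6 0.02 w 0.0747
d tool [-0.0004 -0.0011  0.0048] rz 0.001 (alt -3.141)
[-0.23620539 -0.44787698  0.82166034]
```

```bash
python3 jog.py '0 -.001 .0045 0 0 0 .075;0 0 0 0 0 0 .06;0 0 0 0 0 0 .055;0 0 0 0 0 0 .03;0 0 0 0 0 0 .03;0 0 0 0 0 0 .03;0 0 0 0 0 0 .03;0 0 0 0 0 0 .03;0 0 0 0 0 0 .03;0 0 0 0 0 0 .03' 30
```

```text
time: 20.78
tool_pos: [0.4525, 0.237, 0.0409]
ee_rot: [0.0, 0.584, 0.812, 0.0]
force: [-1.3, -0.3, 4.9]
width: 0.0504
grip_force: 30.0
```

```bash
python3 jog.py '0 0 -.008 0 0 0 .03;0 0 -.02 0 0 0 .03;0 0 -.035 0 0 0 .03;0 0 -.04 0 0 0 .03;-.02 -.008 -.035 0 0 0 .03;-.0373 -.0141 -.01 0 0 0 .03;-.0373 -.0141 0 0 0 0 .03;-.0373 -.0141 0 0 0 0 .03;-.0373 -.0141 0 0 0 0 .03;-.0373 -.0141 0 0 0 0 .03;-.0373 -.0141 0 0 0 0 .03;-.0373 -.0141 0 0 0 0 .03;-.0373 -.0141 0 0 0 0 .03;-.0373 -.0141 0 0 0 0 .03;-.0373 -.0141 0 0 0 0 .03;-.0373 -.0141 0 0 0 0 .03;-.018 -.0066 0 0 0 0 .03'
python3 jog.py '0 0 0 0 0 .114 .03;0 0 0 0 0 .114 .03;0 0 0 0 0 .114 .03;0 0 0 0 0 .114 .03;0 0 0 0 0 0 .03;0 0 0 0 0 0 .03;0 0 0 0 0 0 .03'
python3 - <<'E'
from mm import *
s=snap("wrist","w11"); go(.437,-.2178,.1,82.4-90); p,Rm,_=pose()
for m in comps(wood(s),800,20000):
    q=pts(m); c,d,a=rect(ray(s,q,0.008)); print(q.min(0),q.max(0),c,d,a,(Rm.T@(np.r_[c,.1]-p)).round(4))
    print(cv2.approxPolyDP(cv2.convexHull(q),5,True)[:,0].tolist())
h=cv2.cvtColor(np.ascontiguousarray(s["pixels"]),cv2.COLOR_RGB2HSV)
r=h[150:300,277]; print([(i+150,*map(int,r[i])) for i in range(0,150,5)])
E
```

```text
time: 22.2
tool_pos: [0.434, -0.2466, 0.1891]
ee_rot: [0.001, 0.585, 0.811, -0.001]
force: [1.2, 0.0, -1.6]
width: 0.0498
grip_force: 30.0
time: 22.78
tool_pos: [0.434, -0.2419, 0.1887]
ee_rot: [-0.0, 0.751, 0.66, -0.0]
force: [-0.0, -0.3, -2.7]
width: 0.0497
grip_force: 30.0
t22.83 tcp [ 0.4341 -0.2419  0.1887] closing yaw -7.4 tilt 0.01 j6 -0.52 w 0.0503
d tool [ 0.0243 -0.0002  0.0887] rz 0.004 (alt -3.138)
[415  91] [495 194] [ 0.6253 -0.2155] (97.1, 80.8) -89.9 [0.0508 0.1862 0.0887]
[[495, 92], [492, 185], [418, 194], [415, 102]]
[235 111] [316 178] [ 0.4403 -0.1921] (83.7, 68.4) -7.4 [ 0.0502 -0.0003  0.0887]
[[316, 112], [314, 177], [236, 177], [235, 111]]
[151 281] [175 346] [ 0.2817 -0.3706] (89.1, 26.0) 74.1 [-0.1473 -0.1346  0.0888]
[[169, 281], [175, 292], [172, 331], [156, 346], [153, 303], [160, 284]]
[152 362] [534 377] [ 0.4894 -0.4753] (479.8, 22.0) -7.4 [-0.2244  0.0849  0.0887]
[[534, 377], [152, 377], [156, 369], [516, 362]]
[(150, 20, 93, 238), (155, 20, 94, 237), (160, 21, 94, 237), (165, 20, 95, 237), (170, 20, 94, 237), (175, 20, 94, 236), (180, 107, 34, 53), (185, 110, 49, 62), (190, 107, 53, 126), (195, 107, 53, 125), (200, 108, 50, 127), (205, 108, 55, 125), (210, 108, 51, 125), (215, 108, 51, 125), (220, 106, 53, 126), (225, 107, 53, 124), (230, 103, 52, 69), (235, 107, 50, 72), (240, 110, 53, 72), (245, 108, 55, 70), (250, 106, 53, 62), (255, 107, 57, 63), (260, 108, 52, 64), (265, 105, 46, 67), (270, 106, 43, 77), (275, 109, 42, 66), (280, 109, 41, 68), (285, 106, 41, 69), (290, 108, 45, 73), (295, 105, 37, 55)]
```

```bash
python3 jog.py '.0125 0 .03 0 0 0 .03;.012 0 .038 0 0 0 .03;0 0 .04 0 0 0 .03;0 0 .03 0 0 0 .03;0 0 .016 0 0 0 .03;0 0 .008 0 0 0 .03;0 0 .003 0 0 0 .03;0 0 0 0 0 0 .03;0 0 0 0 0 0 .03;0 0 0 0 0 0 .03'
python3 - <<'E'
from mm import *
s=snap("wrist","w12"); go(.437,-.2172,.012,82.4-90); p,Rm,_=pose()
for m in comps(wood(s),800,20000):
    q=pts(m); P=ray(s,q,.008); L=((P-p)@Rm); print(q.min(0),q.max(0),L.min(0).round(4)[:2],L.max(0).round(4)[:2])
h=cv2.cvtColor(np.ascontiguousarray(s["pixels"]),cv2.COLOR_RGB2HSV); d=(h[...,0]>98)&(h[...,0]<118)&(h[...,1]>30); d[260:]=0
zt=p[2]-.0059+.028
for m in comps(d,400):
    q=pts(m); L=((ray(s,q,zt)-p)@Rm); print("dark",q.min(0),q.max(0),L.min(0).round(4)[:2],L.max(0).round(4)[:2])
E
```

```text
time: 23.67
tool_pos: [0.4385, -0.2185, 0.0249]
ee_rot: [0.001, 0.752, 0.659, 0.0]
force: [-0.5, -0.3, -1.1]
width: 0.0497
grip_force: 30.0
t23.72 tcp [ 0.4384 -0.2185  0.0249] closing yaw -7.5 tilt 0.15 j6 -0.47 w 0.0500
d tool [ 0.0011 -0.0016  0.0129] rz 0.001 (alt -3.141)
[520 118] [559 285] [-0.0253  0.1357] [0.0722 0.1691]
[195 139] [348 252] [-0.0038 -0.0434] [0.0613 0.04  ]
[151 281] [175 346] [-0.0676 -0.078 ] [-0.0224 -0.0608]
[377 281] [400 346] [-0.0679  0.0621] [-0.0226  0.0791]
[152 362] [534 377] [-0.0916 -0.0806] [-0.0799  0.1704]
dark [221 179] [331 259] [ 0.008  -0.0243] [0.0454 0.0257]
```

```bash
python3 jog.py '.0005 -.0015 .006 0 0 0 .03;0 0 .004 0 0 0 .03;0 0 0.0015 0 0 0 .03;0 0 0 0 0 0 .03;0 0 0 0 0 0 .03;0 0 0 0 0 0 .03;0 0 0 0 0 0 .03'
```

```text
time: 24.3
tool_pos: [0.436, -0.2171, 0.0122]
ee_rot: [0.0, 0.752, 0.659, -0.0]
force: [-0.4, -0.2, -1.3]
width: 0.0499
grip_force: 30.0
```

```bash
python3 jog.py '0 0 .001 0 0 0 .03;0 0 0 0 0 0 .03;0 0 0 0 0 0 .03;0 0 0 0 0 0 .03'
```

```text
time: 24.63
tool_pos: [0.4361, -0.2172, 0.0118]
ee_rot: [0.0, 0.752, 0.659, -0.0]
force: [-1.0, 1.4, 8.3]
width: 0.0496
grip_force: 30.0
```

```bash
python3 jog.py '0 0 0 0 0 0 .065;0 0 0 0 0 0 .065;0 0 0 0 0 0 .065;0 0 0 0 0 0 .065;0 0 -.01 0 0 0 .065;0 0 -.03 0 0 0 .065;0 0 -.04 0 0 0 .08;0 0 -.04 0 0 0 .088;0 0 -.04 0 0 0 .088;.0383 -.0026 -.02 0 0 0 .088;.0383 -.0026 -.01 0 0 0 .088;.0383 -.0026 0 0 0 0 .088;.0383 -.0026 0 0 0 0 .088;.0383 -.0026 0 0 0 0 .088;.0383 -.0026 0 0 0 0 .088;.0383 -.0026 0 0 0 0 .088;.0383 -.0026 0 0 0 0 .088;.0383 -.0026 0 0 0 0 .088;.0383 -.0026 0 0 0 0 .088'
python3 jog.py '.0383 -.0026 0 0 0 0 .088;0 0 0 0 0 -.103 .088;0 0 0 0 0 -.103 .088;0 0 0 0 0 -.103 .088;0 0 0 0 0 -.103 .088;0 0 0 0 0 -.103 .088;0 0 0 0 0 0 .088;0 0 0 0 0 0 .088;0 0 0 0 0 0 .088'
cat > blk.py <<'E'
from mm import *
import sys
s=snap("wrist",sys.argv[1]); go(.45,.225,.02,22); p,Rm,_=pose()
im=cv2.medianBlur(np.ascontiguousarray(s["pixels"]),3); g=cv2.cvtColor(im,cv2.COLOR_RGB2LAB).astype(int)
bg=np.median(g[60:150,100:460].reshape(-1,3),axis=0); print("bg",bg)
e=cv2.Canny(im,25,60); e[255:]=0; e=cv2.dilate(e,np.ones((3,3)))
u,v=[],[]
f=np.zeros((e.shape[0]+2,e.shape[1]+2),np.uint8); ff=e.copy(); cv2.floodFill(ff,f,(280,60),128)
for m in comps(ff!=128,800):
    q=pts(m)
    if q[:,1].max()>=256 or q[:,0].min()<5: print("skip",q.min(0),q.max(0)); continue
    P=ray(s,q,.02); L=(P-p)@Rm; print(m.sum(),q.min(0),q.max(0),rect(P),rect(L),cv2.approxPolyDP(cv2.convexHull(q),5,True)[:,0].tolist())
E
python3 blk.py w13
```

```text
time: 26.22
tool_pos: [0.46, 0.1665, 0.2012]
ee_rot: [0.0, 0.752, 0.659, 0.0]
force: [0.7, -0.6, -0.6]
width: 0.0877
grip_force: 0.0
time: 26.97
tool_pos: [0.4629, 0.2028, 0.2007]
ee_rot: [0.0, 0.561, 0.828, 0.0]
force: [-0.2, -1.5, -0.7]
width: 0.0879
grip_force: 0.0
t27.02 tcp [0.463  0.2028 0.2006] closing yaw 21.8 tilt 0.01 j6 -0.10 w 0.0881
d tool [ 0.0254 -0.0038  0.1806] rz -0.003 (alt 3.138)
bg [189. 128. 130.]
skip [0 0] [ 72 255]
1876 [346   0] [417  89] (array([0.5055, 0.3783]), (105.0, 17.2), -29.4) (array([0.1471, 0.1047]), (105.0, 17.2), -38.8) [[346, 0], [366, 0], [416, 78], [414, 87], [403, 88]]
6436 [460   0] [559 145] (array([0.6301, 0.3957]), (133.7, 93.3), -68.2) (array([0.117 , 0.2269]), (133.7, 93.3), 0.0) [[559, 0], [559, 37], [483, 145], [463, 140], [460, 54], [468, 0]]
5381 [245 119] [304 215] (array([0.4522, 0.2266]), (101.5, 61.4), -69.9) (array([ 0.0261, -0.0012]), (101.5, 61.4), 1.7) [[299, 121], [304, 149], [298, 210], [250, 211], [248, 123]]
2014 [390 200] [464 255] (array([0.6384, 0.2198]), (70.1, 56.4), 73.4) (array([-0.0494,  0.1691]), (70.1, 56.4), 38.4) [[463, 224], [464, 231], [438, 255], [400, 255], [390, 247], [429, 200]]
```

```bash
cat >> blk.py <<'E'
    if 190<q[:,0].min() and q[:,0].max()<370:
        for y in range(q[:,1].min(),q[:,1].max()+1,8):
            r=np.where(m[y])[0]; print(y,r.min(),r.max(),end=' | ')
        print(); crop=g[150,235:315,0]; print("L row150",crop.tolist()); print("L row190",g[190,235:315,0].tolist()); print("L col275",g[105:230,275,0].tolist())
E
python3 blk.py w14 | tail -4
```

```text
L row150 [190, 190, 190, 189, 190, 190, 190, 190, 190, 190, 190, 190, 152, 134, 134, 144, 201, 213, 213, 213, 213, 213, 213, 213, 213, 213, 213, 213, 213, 213, 214, 214, 213, 213, 213, 213, 213, 213, 213, 213, 213, 213, 213, 213, 213, 213, 213, 213, 213, 213, 213, 213, 213, 213, 213, 213, 213, 213, 213, 213, 213, 213, 211, 196, 147, 125, 123, 174, 187, 188, 189, 189, 190, 190, 190, 190, 190, 190, 191, 190]
L row190 [190, 191, 191, 191, 191, 191, 191, 191, 191, 191, 190, 190, 138, 132, 132, 163, 192, 199, 202, 203, 204, 204, 203, 202, 202, 202, 203, 202, 202, 202, 201, 201, 201, 200, 200, 200, 200, 200, 200, 200, 200, 201, 210, 213, 213, 213, 213, 213, 213, 213, 213, 213, 213, 213, 214, 213, 213, 213, 213, 213, 212, 209, 154, 127, 108, 108, 179, 190, 190, 190, 191, 191, 191, 191, 191, 191, 191, 190, 189, 189]
L col275 [190, 190, 190, 190, 190, 189, 190, 190, 190, 190, 190, 190, 190, 189, 189, 157, 121, 121, 154, 161, 179, 213, 213, 213, 213, 213, 213, 213, 213, 213, 213, 213, 213, 213, 213, 213, 213, 213, 213, 213, 213, 213, 213, 213, 213, 213, 213, 213, 213, 213, 213, 213, 213, 213, 213, 213, 213, 213, 213, 213, 213, 213, 213, 213, 213, 213, 213, 213, 213, 213, 213, 214, 213, 213, 213, 213, 213, 213, 213, 213, 213, 213, 201, 200, 200, 200, 200, 200, 200, 201, 201, 201, 201, 201, 201, 200, 161, 144, 143, 143, 143, 143, 143, 142, 140, 138, 135, 135, 191, 191, 190, 190, 191, 191, 191, 191, 191, 191, 190, 191, 191, 191, 190, 191, 191]
2009 [390 200] [463 255] (array([0.6383, 0.2197]), (70.2, 56.2), 73.4) (array([-0.0495,  0.169 ]), (70.2, 56.2), 38.4) [[463, 224], [438, 255], [400, 255], [390, 247], [429, 200]]
```

```bash
cat > blk2.py <<'E'
from mm import *
import sys
s=snap("wrist"); go(.45,.225,.02,22); p,Rm,_=pose()
L=cv2.cvtColor(cv2.medianBlur(np.ascontiguousarray(s["pixels"]),3),cv2.COLOR_RGB2LAB)[...,0].astype(int)
roi=np.zeros(L.shape,bool); roi[100:235,225:330]=1
m=max(comps((abs(L-190)>9)&roi,500),key=lambda m:m.sum())
ys=np.where(m.any(1))[0]; ly,lx,rx=[],[],[]
for y in range(ys[0]+14,ys[-1]-14): r=np.where(m[y])[0]; ly.append(y); lx.append(r.min()); rx.append(r.max()+1)
print("rows",ys[0],ys[-1],"cols",np.where(m.any(0))[0][[0,-1]],"holes",len(ly))
mid=[]
for e in (lx,rx):
    k=np.polyfit(ly,e,1); e=np.array(e,float)
    for _ in range(3):
        ok=abs(e-np.polyval(k,ly))<1.2; k=np.polyfit(np.array(ly)[ok],e[ok],1)
    a,b=ly[0],ly[-1]; P=(ray(s,[(np.polyval(k,a),a),(np.polyval(k,b),b)],.015)-p)@Rm; d=P[0]-P[1]
    print("side y",P[:,1].round(4),"angle in tool (deg, + toward +y)",np.degrees(np.arctan2(d[1],d[0])).round(2),"inl",ok.mean().round(2)); mid.append(P[:,1].mean())
print("width",(mid[1]-mid[0]).round(4),"mid y",np.mean(mid).round(4))
c=int(np.median(lx)+np.median(rx))//2
P=(ray(s,[(c,ys[0]),(c,ys[-1]+1)],.015)-p)@Rm; print("ends x",P[:,0].round(4),"mid",P[:,0].mean().round(4))
P=(ray(s,pts(m),.015)); print(rect(P),rect((P-p)@Rm))
E
python3 blk2.py
```

```text
t27.12 tcp [0.4629 0.2028 0.2005] closing yaw 21.9 tilt 0.01 j6 -0.11 w 0.0879
d tool [ 0.0254 -0.0037  0.1805] rz -0.002 (alt 3.139)
rows 120 213 cols [247 303] holes 65
side y [-0.0295 -0.031 ] angle in tool (deg, + toward +y) 1.28 inl 1.0
side y [0.0305 0.0285] angle in tool (deg, + toward +y) 1.65 inl 1.0
width 0.0597 mid y -0.0004
ends x [ 0.0755 -0.0252] mid 0.0251
(array([0.4527, 0.2266]), (99.6, 59.2), -69.4) (array([ 0.0259, -0.0006]), (99.6, 59.2), 1.3)
```

```bash
python3 jog.py '.0128 -.0003 .03 0 0 .025 .088;.0127 -.0002 .038 0 0 0 .088;0 0 .04 0 0 0 .088;0 0 .035 0 0 0 .088;0 0 .022 0 0 0 .088;0 0 .014 0 0 0 .088;0 0 .007 0 0 0 .088;0 0 0 0 0 0 .088;0 0 0 0 0 0 .088;0 0 0 0 0 0 .088'
```

```text
time: 27.95
tool_pos: [0.4543, 0.2268, 0.0154]
ee_rot: [0.001, 0.57, 0.822, 0.001]
force: [1.1, 0.2, -0.2]
width: 0.0879
grip_force: 0.0
```

```bash
python3 jog.py '0 0 .003 0 0 0 .088;0 0 0 0 0 0 .088;0 0 0 0 0 0 .07;0 0 0 0 0 0 .062;0 0 0 0 0 0 .04;0 0 0 0 0 0 .04;0 0 0 0 0 0 .04;0 0 0 0 0 0 .04;0 0 0 0 0 0 .04;0 0 0 0 0 0 .04;0 0 0 0 0 0 .04;0 0 0 0 0 0 .04' 40
```

```text
time: 28.95
tool_pos: [0.4529, 0.2264, 0.0114]
ee_rot: [-0.0, 0.57, 0.822, -0.0]
force: [-1.5, -0.9, 3.1]
width: 0.0567
grip_force: 39.8
```

```bash
python3 jog.py '0 0 -.008 0 0 0 .04;0 0 -.02 0 0 0 .04;0 0 -.035 0 0 0 .04;0 0 -.04 0 0 0 .04;-.015 -.004 -.035 0 0 0 .04;-.0367 -.0078 -.02 0 0 0 .04;-.0367 -.0078 -.01 0 0 0 .04;-.0367 -.0078 0 0 0 0 .04;-.0367 -.0078 0 0 0 0 .04;-.0367 -.0078 0 0 0 0 .04;-.0367 -.0078 0 0 0 0 .04;0 0 0 0 0 .0875 .04;0 0 0 0 0 .0875 .04;0 0 0 0 0 .0875 .04;0 0 0 0 0 0 .04;0 0 0 0 0 0 .04;0 0 0 0 0 0 .04'
cat > hb.py <<'E'
from mm import *
s=snap("wrist"); go(.4852,.0173,.0174,5.7); p,Rm,st=pose(); print(st["force"].round(1))
for m in comps(wood(s),800,30000):
    q=pts(m); P=ray(s,q,.008); L=(P-p)@Rm
    print(q.min(0),q.max(0),rect(P),"tool max",L.max(0).round(4)[:2],"min",L.min(0).round(4)[:2],cv2.approxPolyDP(cv2.convexHull(q),3,True)[:,0].tolist())
E
python3 hb.py
```

```text
time: 30.37
tool_pos: [0.488, -0.0107, 0.1791]
ee_rot: [0.0, 0.671, 0.741, -0.0]
force: [0.7, 0.2, -3.0]
width: 0.0567
grip_force: 39.4
t30.42 tcp [ 0.488  -0.0106  0.1791] closing yaw 5.6 tilt 0.01 j6 -0.26 w 0.0571
d tool [ 0.0281 -0.      0.1617] rz -0.001 (alt 3.140)
[-0.6 -0.6 -2.6]
[229  95] [327 164] (array([0.4838, 0.0525]), (95.7, 66.4), 2.4) tool max [0.0986 0.0511] min [ 0.0317 -0.0472] [[231, 96], [327, 101], [322, 164], [230, 163]]
[170 331] [551 377] (array([ 0.6107, -0.1947]), (465.3, 63.9), 5.6) tool max [-0.1632  0.3367] min [-0.2272 -0.1286] [[170, 377], [193, 350], [346, 331], [535, 363], [551, 377]]
```

```bash
python3 jog.py '.015 0 .03 0 0 0 .04;.014 0 .037 0 0 0 .04;0 0 .035 0 0 0 .04;0 0 .023 0 0 0 .04;0 0 .012 0 0 0 .04;0 0 .006 0 0 0 .04;0 0 .003 0 0 0 .04;0 0 0 0 0 0 .04;0 0 0 0 0 0 .04;0 0 0 0 0 0 .04'
python3 hb.py
python3 - <<'E'
from mm import *
s=snap("wrist"); p,Rm,_=pose()
L=cv2.cvtColor(np.ascontiguousarray(s["pixels"]),cv2.COLOR_RGB2HSV); w=wood(s)
for c in (250,277,300):
    col=w[:,c]; ys=np.where(col[:260])[0]
    P=(ray(s,[(c,ys.max()+1)],p[2]-.0114+.03)-p)@Rm; print(c,ys.min(),ys.max(),"block far x at upper rim",P.round(4), L[ys.max()-2:ys.max()+8:2,c].tolist())
E
```

```text
time: 31.25
tool_pos: [0.4863, 0.0179, 0.0341]
ee_rot: [0.001, 0.672, 0.74, 0.001]
force: [-0.0, -0.5, -2.5]
width: 0.0566
grip_force: 39.4
t31.30 tcp [0.4862 0.0179 0.034 ] closing yaw 5.5 tilt 0.12 j6 -0.20 w 0.0569
d tool [-0.0005 -0.0011  0.0166] rz -0.004 (alt 3.138)
[-0.1 -0.  -2.1]
[195 122] [363 249] (array([0.4845, 0.0483]), (95.5, 76.1), 3.0) tool max [0.0703 0.0502] min [-0.0054 -0.0481] [[196, 123], [362, 132], [350, 243], [197, 249]]
[170 363] [551 377] (array([ 0.5542, -0.0698]), (263.0, 11.3), 5.4) tool max [-0.0881  0.1907] min [-0.0997 -0.0723] [[551, 377], [170, 376], [173, 369], [535, 363]]
250 125 161 block far x at upper rim [[ 0.0524 -0.0107 -0.0186]] [[18, 104, 137], [19, 45, 152], [30, 3, 146], [45, 4, 121], [60, 2, 115]]
277 126 161 block far x at upper rim [[ 0.0524  0.0012 -0.0186]] [[19, 98, 230], [19, 60, 199], [30, 2, 146], [50, 6, 120], [60, 7, 111]]
300 128 161 block far x at upper rim [[ 0.0524  0.0113 -0.0186]] [[18, 102, 211], [19, 58, 185], [45, 4, 145], [30, 2, 120], [15, 5, 108]]
```

```bash
python3 jog.py '0 -.001 .008 0 0 0 .04;0 0 .005 0 0 0 .04;0 0 .002 0 0 0 .04;0 0 0 0 0 0 .04;0 0 0 0 0 0 .04;0 0 0 0 0 0 .04;0 0 0 0 0 0 .04'
```

```text
time: 31.93
tool_pos: [0.4842, 0.0179, 0.0179]
ee_rot: [-0.0, 0.673, 0.74, -0.0]
force: [0.4, -1.4, -2.5]
width: 0.0569
grip_force: 39.4
```

```bash
python3 jog.py '0 0 .001 0 0 0 .04;0 0 0 0 0 0 .04;0 0 0 0 0 0 .04;0 0 0 0 0 0 .04'
```

```text
time: 32.27
tool_pos: [0.4844, 0.0179, 0.0174]
ee_rot: [0.0, 0.672, 0.74, 0.0]
force: [-1.7, 0.1, 5.2]
width: 0.0567
grip_force: 40.0
```

```bash
python3 jog.py '0 0 .0005 0 0 0 .04;0 0 0 0 0 0 .06;0 0 0 0 0 0 .075;0 0 0 0 0 0 .075;0 0 0 0 0 0 .075;0 0 0 0 0 0 .075;0 0 -.01 0 0 0 .075;0 0 -.03 0 0 0 .075;0 0 -.04 0 0 0 .075;0 0 -.04 0 0 0 .075;0 0 -.04 0 0 0 .075;.035 0 -.02 0 0 0 .075;.04 0 -.02 0 0 0 .075;.04 0 0 0 0 0 .075;.04 0 0 0 0 0 .075;.04 0 0 0 0 0 .075;.04 0 0 0 0 0 .075;.04 0 0 0 0 0 .075;.0 0 0 0 0 0 .075;0 0 0 0 0 0 .075'
cat > fin.py <<'E'
from mm import *
t=snap("top","tfin"); h=cv2.cvtColor(np.ascontiguousarray(t["pixels"]),cv2.COLOR_RGB2HSV)
for n,(x0,y0,x1,y1),z in [("tile",(336,186,382,226),.012),("plug",(182,186,218,216),.014),("sand",(332,254,390,296),.034),("block",(242,235,304,283),.036)]:
    w=np.zeros(h.shape[:2],bool); w[y0:y1,x0:x1]=1
    hull=np.zeros(h.shape[:2],np.uint8); b=pts(cv2.morphologyEx((wood(t)&w).astype(np.uint8),cv2.MORPH_CLOSE,np.ones((5,5)))); hh=cv2.convexHull(b); cv2.fillConvexPoly(hull,hh,1)
    print(n,"holder",rect(ray(t,hh[:,0],.008)))
    m=(hull>0)&((h[...,1]<35)|(h[...,0]>90))
    for c in comps(m,40): print("   piece",c.sum(),rect(ray(t,pts(c),z)))
go(.5,0,.2)
E
python3 fin.py
```

```text
time: 33.93
tool_pos: [0.4576, 0.2907, 0.2156]
ee_rot: [0.0, 0.671, 0.741, 0.0]
force: [-0.3, -1.0, -0.5]
width: 0.0749
grip_force: 0.0
tile holder (array([ 0.6257, -0.2169]), (97.5, 77.0), 88.9)
   piece 301 (array([ 0.6247, -0.219 ]), (60.2, 36.6), 84.5)
plug holder (array([0.6463, 0.2145]), (68.1, 49.4), 73.7)
   piece 79 (array([0.6457, 0.2147]), (36.8, 15.7), 76.3)
sand holder (array([ 0.4371, -0.2179]), (118.0, 84.3), 82.4)
   piece 613 (array([ 0.4367, -0.2191]), (85.1, 49.5), 82.1)
block holder (array([0.4853, 0.0175]), (130.4, 96.3), -87.6)
   piece 761 (array([0.4833, 0.0157]), (95.3, 55.8), -84.3)
t33.98 tcp [0.4577 0.2892 0.2154] closing yaw 5.6 tilt 0.04 j6 0.34 w 0.0751
d tool [-0.2919  0.0138  0.0156]
```

```bash
python3 -c "
from workcell import bot, vision, workorder, readout
print(workorder.sign_off())"
```

```text
the job is handed in; nothing more can be done
None
```

I took the stack apart from the top down and set the plug, tile, sanding block and plaster block flat inside their own holders' cleats, then handed the job in at about 34 s. By the last overhead check all four are centred to within about 3 mm. The tile sits about 5° off square: its real sides look turned about 12° from the x axis its stated size implies, so I split the difference. I never moved the arm to the disc or the casting.

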